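# Lift the nest plate off its pins and put it away in its cradle

## Robot

A 6-joint arm with a two-finger parallel gripper is mounted at the origin on the work surface. World frame = base frame: x ahead of the robot, y to its left, z up, the work surface at z = 0. Lengths are in m, angles in rad, forces in N, time in s.
With the tool pointing down it reaches from about 0.375 to 0.9 m from the base axis. Payload 3.1 kg.
Tool frame: the origin (TCP) lies between the finger pads; the fingertips stand 8 mm ahead of it and the grasp point (between the pads) lies 11 mm behind it; z points along the fingers, y is the line along which they close (so a half turn about z gives the same grasp; the last joint's range is limited). The gripper opens to 87 mm and grips with 3 to 60 N. Pads are 19 mm wide; open, the fingers measure 117 mm over their backs; the gripper's body (75 mm by 190 mm) begins 51 mm behind the grasp point.
Start: joints at [1.04, 0.527, 1.433, -0, 1.181, -0.178], TCP at [0.216, 0.586, 0.231] pointing down, gripper open.
Joint ranges: [-3.08, 3.08], [-0.75, 2.2], [0.22, 2.44], [-1.43, 4.57], [0, 2.65], [-2.85, 2.85]. Speed limits (rad/s): [2.79, 2.79, 3.14, 3.14, 3.14, 3.14].

## Interface

Orientations are given as a unit quaternion [x, y, z, w].
In Python, from rig import robot, vision, job gives the robot as it stands.
- The arm moves only by the shell command python3 -m handwheel 'ROWS' [OPENING] [FORCE]. ROWS is JSON, a list of rows, each a list of 4 numbers: the shift along the tool's x, y, z as a fraction of full scale, then the turn about the tool's z as a fraction of full scale. A call has 1 to 20 rows; each row is the pose to reach, as a shift and turn from the pose commanded when the call began, along the tool's axes at that moment, turning the shorter way round; what a row does not reach only later rows make up. Full scale, the value 1, is 300 mm for a shift and 2 pi rad for a turn. A row lasts 1/12 s, in which the tool goes at most 41.7 mm and 7.16 degrees, less where a joint would pass 70% of its speed; a pose out of reach is approached as far as the arm can. A call with a number of a shift or a turn outside -1 to 1 is refused whole. A call with a gripper value outside its range is refused whole. OPENING is the opening in per cent of the stroke, from 0 (shut) to 100 (fully open), set as the call begins (- or left out, the last holds). The fingers move at their own pace and stop on an object; FORCE is the grip in N (left out, the last holds). Time passes only in rows, so rows that repeat a pose let the fingers close. It gives the time, the measured TCP pose, the force, the opening and the grip force at its end, in the units of the state.
- robot.get_obs(): the state, without advancing time (a new reading comes with each control period).
- vision.camera(name): name is "scene" or "side" or "wrist"; returns a dict with "frame" (420x560x3 uint8, red, green, blue), "K" (3x3 intrinsics, pixels), "cam_to_world" (4x4, takes a point from camera to world coordinates); the wrist camera has in their place "hand_eye" (4x4, takes a point from camera to tool coordinates, whose origin is the TCP and whose axes are the flange's). Camera axes: x right, y down, z forward; pixel columns grow to the right and rows downward; lengths in m; the calibration is good to about 2 mm. A picture is of the moment at which its call begins: read the wrist's pose just before it. There is no depth.
- job.hand_in(): hands the job in; it is judged then, once.
Trained networks look in the newest picture that a camera, given by its name, has taken for a name from the list of things; names that differ only in an ending like _2 or _b are one class to them, and where a whole thing is asked for, a point or a joint stands for the part that bears it (a point fixed in the world has none). Each returns a list of dicts, best first, with "conf" (0 to 1); they miss things now and then, are a little off and sometimes report something else, mostly with a low value. They report only what shows in the picture. A call takes as long as a camera call. They do not tell look-alikes from the thing itself.
- vision.look_for(camera, label): "point" ([row, column] in pixels, amid what is visible of it).
- vision.outline_of(camera, label): "mask" (420x560 bool, what is visible of it) and "point" ([row, column] in pixels, amid what is visible of it).
The state is a dict: "time": time; "q": joint angles; "joint_velocities": joint speeds; "joint_torque": joint torques, N m; "position": TCP position; "tool_rot": TCP orientation; "ft_force": force on the tool from outside, world axes, zero at the start; "moment": the same for the moment, N m; "grip_width": finger opening in m; "grip_force": force on a finger pad.
Only numpy, scipy, OpenCV 4.12 (cv2) and the standard library are available. Lean on these libraries where they do the work, as an engineer would, in place of code of your own. Each camera call takes 0.05 s, during which the arm holds its last target. There are 200 camera calls.

## Task

Lift the steel nest plate straight up off the fixture's two locating pins by its upright lug, level so that it does not jam, and set it down flat on the middle of the plywood board. Let go, take the lug across its other faces, and lower the plate gently into the storage cradle until it sits flat on the floor between the corner angles. Keep the plate level all the way and leave the other things on the bench where they are.

Things in the scene. Friction and masses are not known exactly. Their poses are not given: they have to be found in the camera images.
- plate: bare steel nest plate 140 (x) by 50 (y) by 10 mm, about 0.7 kg; solid upright lug on its middle, 58 (x) by 38 (y) mm, top 58 mm above the underside. 13 mm through holes at x = +-44 mm take the pins, each 10 mm from a lug end: on the fixture grip the lug across y. Origin: centre of the underside, x along the plate, z up. Starts seated on the fixture, axes along its axes; same turned half round.
- fixture: fixed steel block 190 (x) by 90 (y) by 24 mm with two upright locating pins, 10 mm thick, tapered tips, at x = +-44 mm, 50 mm tall above the block (tops 74 mm above the bench); 5 mm high screw heads at its corners. The plate must rise 50 mm from its seat on the block to clear them. Origin: centre of the underside, on the bench; x along its length.
- board: a plain plywood board, fixed, 180 (x) by 110 (y) by 18 mm thick, free on top; the put-down place. Origin at the centre of its underside; x along its length.
- cradle: fixed galvanised grey steel cradle: floor 164 (x) by 74 (y) mm, its surface 8 mm above the bench; corner angles (tops at 30 mm) leave 148 by 58 mm for the plate; two cheeks by the middle of the long sides, 70 mm long, 58 mm apart, tops at 62 mm: 10 mm from the lug, so here hold the lug across x (58 mm). Origin: centre of the underside, on the bench; plate x goes along its x, either way round.
- spacer: bystander: small round stepped steel spacer standing up, 24 mm across, 34 mm tall; origin at the centre of its underside; leave alone
- bolt: bystander: bolt standing on its head, 24 mm across, 39 mm tall; origin at the centre of its underside; leave alone
- u_strap: bystander: steel strap bent into a U, open upward, 100 by 35 mm, 65 mm tall; origin at the centre of its underside; leave alone
- plain_plate: bystander: flat steel plate without a lug, 110 by 50 by 10 mm, two holes; origin at the centre of its underside; leave alone
- disc: bystander: solid steel disc lying flat, 90 mm across, 28 mm thick; origin at the centre of its underside; leave alone
- hammer: bystander: hammer lying on the bench beyond the task's things; leave alone
- half_round: bystander: rusty forming block with a half-round top, 80 by 60 mm, 60 mm tall; origin at the centre of its underside; leave alone
Not all that is in view belongs to the job. What is shaped like the plate but green or yellow is not meant.

How it is judged:
By the outcome, as a careful person would: the job done as asked, in the order asked, and still so for the second after the job is handed in, with the robot touching nothing.
It also fails if it takes over 64 s, if anything falls off the work surface, if the arm or the gripper's body presses on something with over 40 N, if the wrist force passes 120 N, or if a joint passes its speed limit or range.

## Working session

There is one attempt and no reset: what is moved stays moved. The work goes in short steps, Python scripts to look and compute and a shell command to move; the robot and the scene stay as the last step left them, time stands still between calls to the robot, and variables do not carry over. Pictures are saved under pics/ and viewed, at most 10 in all, crops included, and the job is handed in when it is done.

```bash
mkdir -p pics
cat > h.py <<'E'
import numpy as np,cv2
from rig import robot,vision,job
from scipy.spatial.transform import Rotation as R
def snap(n):
    o=robot.get_obs(); c=vision.camera(n)
    if 'cam_to_world' in c: T=np.array(c['cam_to_world'])
    else:
        W=np.eye(4);W[:3,:3]=R.from_quat(o['tool_rot']).as_matrix();W[:3,3]=o['position'];T=W@np.array(c['hand_eye'])
    return np.array(c['frame']),np.array(c['K']),T
def ray(K,T,rc):
    d=T[:3,:3]@np.linalg.solve(K,[rc[1],rc[0],1.]);return T[:3,3],d/np.linalg.norm(d)
def onz(K,T,rc,z):
    o,d=ray(K,T,rc);return o+d*(z-o[2])/d[2]
def proj(K,T,p):
    q=T[:3,:3].T@(np.asarray(p)-T[:3,3]);u=K@q;return u[1]/u[2],u[0]/u[2]
E
python3 - <<'E'
from h import *
o=robot.get_obs();print(o['time'],o['position'],o['tool_rot'],o['grip_width'],o['ft_force'])
for n in('scene','side','wrist'):
    f,K,T=snap(n);cv2.imwrite(f'pics/{n}0.png',f[:,:,::-1]);print(n,T.round(3).tolist(),K[0,0])
    for l in('plate','fixture','board','cradle'):
        print(l,[(np.round(d['point']).tolist(),round(d['conf'],2),onz(K,T,d['point'],.02).round(3).tolist()) for d in vision.look_for(n,l)][:4])
print()
E
python3 -c "
import cv2,numpy as np
"
```

```text
0.0 [0.21556721 0.58590202 0.22959251] [ 1.75478251e-01  9.84482751e-01 -9.85886590e-04 -3.52573873e-04] 0.08692040538333815 [ 0.82341404  0.84755192 -0.14029385]
scene [[0.343, 0.546, -0.764, 1.352], [0.939, -0.21, 0.271, -0.284], [-0.012, -0.811, -0.585, 0.667], [0.0, 0.0, 0.0, 1.0]] 382.3933308281777
plate [([213.0, 271.0], 0.91, [0.509, -0.011, 0.02]), ([178.0, 292.0], 0.74, [0.347, 0.115, 0.02]), ([312.0, 123.0], 0.64, [0.734, -0.422, 0.02]), ([162.0, 346.0], 0.63, [0.32, 0.328, 0.02])]
fixture [([230.0, 273.0], 0.82, [0.584, -0.032, 0.02])]
board [([254.0, 188.0], 0.68, [0.599, -0.262, 0.02])]
cradle [([196.0, 362.0], 0.69, [0.524, 0.276, 0.02])]
side [[0.866, -0.366, 0.341, 0.097], [-0.499, -0.604, 0.621, -0.79], [-0.021, -0.708, -0.706, 0.958], [0.0, 0.0, 0.0, 1.0]] 438.84710384229555
plate [([293.0, 441.0], 0.96, [0.73, -0.431, 0.02]), ([219.0, 211.0], 0.78, [0.335, 0.108, 0.02]), ([293.0, 262.0], 0.65, [0.344, -0.199, 0.02]), ([187.0, 180.0], 0.6, [0.306, 0.291, 0.02])]
fixture [([227.0, 283.0], 0.98, [0.502, -0.032, 0.02])]
board [([271.0, 349.0], 0.74, [0.573, -0.257, 0.02])]
cradle [([168.0, 239.0], 0.81, [0.51, 0.279, 0.02])]
wrist [[0.345, 0.895, 0.284, 0.137], [0.939, -0.329, -0.103, 0.616], [0.001, 0.302, -0.953, 0.383], [0.0, 0.0, 0.0, 1.0]] 312.4644069827404
plate []
fixture []
board []
cradle []
```

View pics/scene0.png

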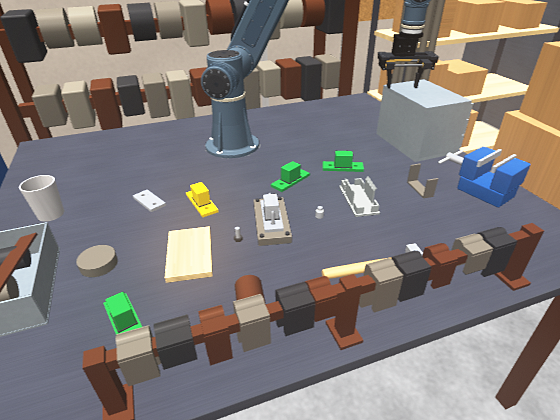

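View pics/side0.png

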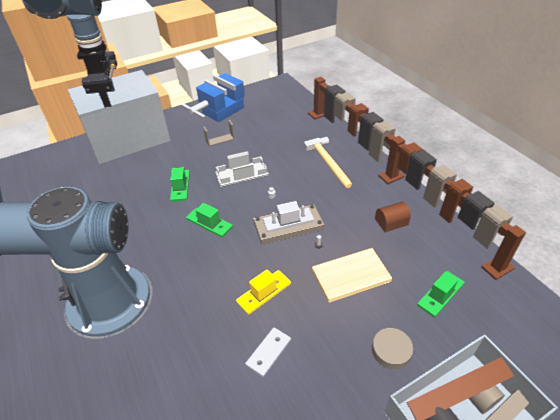

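The white nest plate is on the fixture at scene (205,270) / side (214,288). The board is at scene (254,188) and the cradle at scene (196,360). The green and yellow plates are look-alikes. Next I fit the poses to the outlines from both fixed views.

```bash
cat >> h.py <<'E'
from scipy.optimize import minimize
def box(cx,cy,sx,sy,z0,z1): return np.array([[cx+a*sx/2,cy+b*sy/2,z] for a in(-1,1) for b in(-1,1) for z in(z0,z1)])
P=lambda x,h,z0,z1:box(x,0,8,8,z0,z1)
M={'board':[box(0,0,180,110,0,18)],
'fixture':[box(0,0,190,90,0,24)]+[box(x,0,10,10,24,74) for x in(-44,44)],
'plate':[box(0,0,140,50,0,10),box(0,0,58,38,10,58)],
'cradle':[box(0,0,164,74,0,8)]}
def sil(name,p,K,T,s=4):
    m=np.zeros((420*s,560*s),np.uint8)
    c,n=np.cos(p[3]),np.sin(p[3]);Rz=np.array([[c,-n,0],[n,c,0],[0,0,1]])
    for b in M[name]:
        w=(b/1000)@Rz.T+p[:3]; q=(w-T[:3,3])@T[:3,:3]; u=q@K.T; uv=(u[:,:2]/u[:,2:]+.5)*s
        cv2.fillConvexPoly(m,cv2.convexHull(uv.round().astype(np.int32)),1)
    return cv2.resize(m.astype(np.float32),(560,420),interpolation=cv2.INTER_AREA)
def mask(n,label,near=None):
    r=vision.outline_of(n,label)
    if near is not None: r=[d for d in r if np.hypot(*(np.array(d['point'])-near))<25]
    return (r[0]['mask'].astype(np.float32),r[0]['conf'],r[0]['point']) if r else None
def fit(name,views,p0,ignore=()):
    # views: list of (mask,K,T)
    def cost(p):
        t=0
        for m,K,T in views:
            s=sil(name,p,K,T); t+=1-np.minimum(m,s).sum()/np.maximum(m,s).sum()
        return t/len(views)
    best=None
    for y in ([p0[3]] if p0[3] is not None else np.arange(0,np.pi,np.pi/6)):
        x0=np.array([*p0[:3],y]);S=np.vstack([x0]+[x0+d for d in np.diag([.01,.01,.01,.15])])
        r=minimize(cost,x0,method='Nelder-Mead',options=dict(initial_simplex=S,xatol=2e-4,fatol=1e-4,maxiter=150))
        if best is None or r.fun<best.fun: best=r
    return best.x,best.fun
def rows(target,yaw):
    """fractions to reach world TCP target with tool y axis at yaw (mod pi)"""
    o=robot.get_obs();Rm=R.from_quat(o['tool_rot']).as_matrix()
    d=Rm.T@(np.array(target)-o['position'])/.3
    ty=np.arctan2(Rm[1,1],Rm[0,1]);e=(yaw-ty+np.pi/2)%np.pi-np.pi/2
    return d.round(4),round(-e/(2*np.pi),4),'q6',round(o['q'][5],2),'turn',round(e,3)
E
python3 - <<'E'
from h import *
V={n:snap(n) for n in('scene','side')}
near={'plate':{'scene':(205,270),'side':(214,288)}}
for l,p in(('board',(.58,-.26,0,None)),('fixture',(.52,-.02,0,None)),('cradle',(.52,.28,0,None)),('plate',(.52,-.02,.024,None))):
    vs=[]
    for n in V:
        r=mask(n,l,near.get(l,{}).get(n))
        if r: vs.append((r[0],V[n][1],V[n][2]));print(l,n,r[1],np.round(r[2]),r[0].sum())
        else: print('none',l,n)
    if vs: x,f=fit(l,vs,p);print(l,x.round(4),round(f,3))
E
```

```text
board scene 0.71 [256. 188.] 2282.0
board side 0.59 [275. 351.] 2616.0
board [ 0.5785 -0.2582 -0.0016 -0.1749] 0.033
fixture scene 0.59 [236. 277.] 880.0
fixture side 0.68 [227. 289.] 1020.0
fixture [ 0.5254 -0.0164 -0.0018 -0.2203] 0.449
cradle scene 0.95 [197. 360.] 1041.0
cradle side 0.62 [172. 241.] 1182.0
cradle [ 0.5157  0.2734  0.0039 -0.1959] 0.271
plate scene 0.75 [212. 270.] 660.0
plate side 0.8 [216. 290.] 933.0
plate [ 0.5275 -0.0168  0.0224  2.9093] 0.085
```

Run:
```python
from h import *
print(rows([.5275,-.0168,.28],-.226+np.pi/2))
```

```text
(array([-1.6694, -1.5283, -0.1649]), np.float64(-0.0202), 'q6', np.float64(-0.18), 'turn', np.float64(0.127))
```

```bash
python3 -m handwheel '[[0,0,-0.13,0],[0,0,-0.165,0],[-0.84,-0.76,-0.165,0],[-0.84,-0.76,-0.165,0],[-0.84,-0.76,-0.165,0],[-0.84,-0.76,-0.165,0],[-0.84,-0.76,-0.165,0],[-0.84,-0.76,-0.165,0],[-0.84,-0.76,-0.165,0],[-0.84,-0.76,-0.165,0],[-0.84,-0.76,-0.165,0]]' 100
python3 -m handwheel '[[-0.83,-0.77,0,-0.0202],[-0.83,-0.77,0,-0.0202],[-0.83,-0.77,0,-0.0202],[-0.83,-0.77,0,-0.0202],[-0.83,-0.77,0,-0.0202],[-0.83,-0.77,0,-0.0202],[-0.83,-0.77,0,-0.0202],[-0.83,-0.77,0,-0.0202],[-0.83,-0.77,0,-0.0202],[-0.83,-0.77,0,-0.0202],[-0.83,-0.77,0,-0.0202],[-0.83,-0.77,0,-0.0202]]'
python3 - <<'E'
from h import *
V={n:snap(n) for n in('wrist','scene','side')}
cv2.imwrite('pics/w1.png',V['wrist'][0][:,:,::-1])
f,K,T=V['wrist']
print([ (np.round(d['point']),round(d['conf'],2)) for d in vision.look_for('wrist','plate')],proj(K,T,[.5275,-.0168,.05]))
r=mask('wrist','plate')
print(fit('plate',[(r[0],K,T)],(.5275,-.0168,.024,-.226)))
r2=[(mask(n,'plate',nn)[0],V[n][1],V[n][2]) for n,nn in(('side',(214,288)),)]
print(fit('plate',[(r[0],K,T)]+r2,(.5275,-.0168,.024,-.226)))
print(rows([.5275,-.0168,.28],-.226+np.pi/2))
E
```

```text
time: 2.17
position: [0.3766, 0.2809, 0.2806]
tool_rot: [0.178, 0.984, -0.001, 0.002]
ft_force: [-0.5, -0.1, 1.0]
grip_width: 0.087
grip_force: 0.0
time: 3.17
position: [0.5265, -0.0159, 0.2799]
tool_rot: [0.112, 0.994, 0.0, -0.001]
ft_force: [-0.6, -0.1, 0.2]
grip_width: 0.0874
grip_force: 0.0
[(array([ 62., 101.]), 0.87), (array([ 19., 313.]), 0.75), (array([167., 269.]), 0.68)] (np.float64(177.24968218449354), np.float64(269.16733134471787))
(array([ 0.52596816, -0.01779749,  0.02171323, -0.23249282]), np.float64(0.058749258518218994))
(array([ 0.52606985, -0.01789942,  0.02311766, -0.2294324 ]), np.float64(0.11410930752754211))
(array([-0.0016, -0.0015,  0.0008]), np.float64(0.0003), 'q6', np.float64(-1.59), 'turn', np.float64(-0.002))
```

View pics/w1.png

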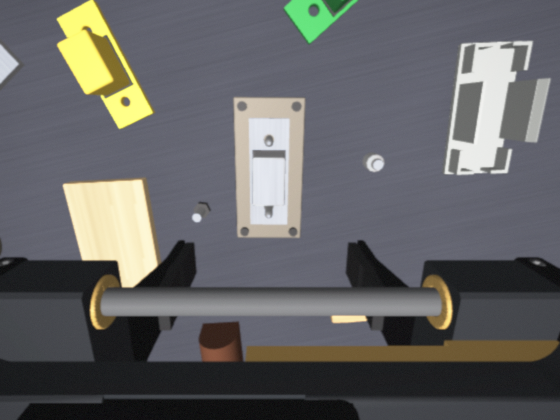

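The wrist view shows the plate upright in the image at about (167,269), with pins at rows 141 and 212 and the fixture square to the tool. I'll go lower and refine.

```bash
python3 -m handwheel '[[0,0.006,0.133,0],[0,0.006,0.266,0],[0,0.006,0.39,0],[0,0.006,0.39,0],[0,0.006,0.39,0]]'
python3 - <<'E'
from h import *
V={'wrist':snap('wrist')}
f,K,T=V['wrist'];cv2.imwrite('pics/w2.png',f[:,:,::-1])
pt=proj(K,T,[.526,-.0178,.05]);print(pt)
for l,p in(('plate',(.526,-.0178,.024,-.23)),('fixture',(.526,-.0178,0,-.23))):
    r=mask('wrist',l); 
    if r: print(l,r[1:],r[0].sum(),fit(l,[(r[0],K,T)],p))
print(rows([.526,-.0178,.051],-.23+np.pi/2),robot.get_obs()['position'])
E
```

```text
time: 3.88
position: [0.5265, -0.0149, 0.1618]
tool_rot: [0.112, 0.994, 0.0, -0.003]
ft_force: [0.2, -0.5, -0.1]
grip_width: 0.0874
grip_force: 0.0
(np.float64(205.49109750131356), np.float64(266.4097486229012))
plate (0.68, [189.4, 264.4]) 7270.0 (array([ 0.52598304, -0.01779274,  0.02097295, -0.22970504]), np.float64(0.0643315315246582))
fixture (0.64, [163.6, 268.1]) 10062.0 (array([ 0.5262302 , -0.01769735, -0.00363555, -0.23133712]), np.float64(0.42963308095932007))
(array([ 0.013 , -0.009 ,  0.3815]), np.float64(0.0007), 'q6', np.float64(-1.59), 'turn', np.float64(-0.004)) [ 0.52982467 -0.01589048  0.16547984]
```

View pics/w2.png

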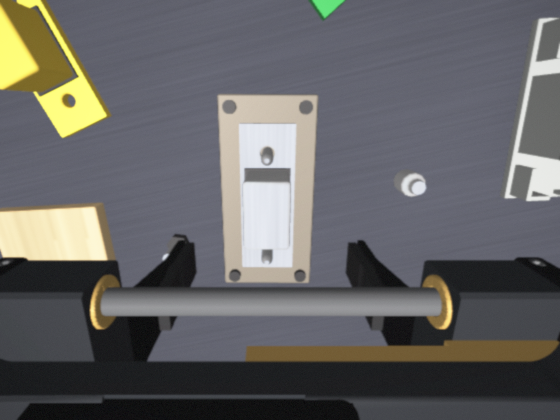

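Run:
```python
from h import *
ps=[]
for n in ('scene','side','wrist')*2:
    f,K,T=snap(n);o=robot.get_obs();ps.append(np.r_[o['position'],o['q'],R.from_quat(o['tool_rot']).as_rotvec()])
    r=vision.look_for(n,'bolt')
    if n!='wrist' and r: print(n,r[0]['conf'],onz(K,T,r[0]['point'],.02).round(3))
    if n!='wrist':
        r=vision.look_for(n,'spacer')
        if r: print('sp',n,r[0]['conf'],onz(K,T,r[0]['point'],.017).round(3))
ps=np.array(ps);print(ps.mean(0).round(4),ps.std(0).round(4))
p=np.array([.526,-.0178]);
```

```text
side 0.37 [ 0.569 -0.127  0.02 ]
sp side 0.62 [0.538 0.1   0.017]
scene 0.45 [ 0.57  -0.135  0.02 ]
side 0.56 [ 0.57 -0.13  0.02]
[ 5.2840e-01 -1.5700e-02  1.6400e-01 -2.4130e-01  4.9210e-01  1.7416e+00
 -0.0000e+00  9.0600e-01 -1.5862e+00  1.1770e-01  1.0387e+00 -4.0000e-04] [7.0000e-04 1.0000e-04 1.0000e-03 1.0000e-04 1.4000e-03 1.1000e-03
 0.0000e+00 4.0000e-04 0.0000e+00 3.3360e-01 2.9416e+00 4.0000e-04]
```

```bash
python3 -m handwheel '[[0.006,-0.0086,0.1,0.0006],[0.006,-0.0086,0.2,0.0006],[0.006,-0.0086,0.3,0.0006],[0.006,-0.0086,0.35,0.0006],[0.006,-0.0086,0.377,0.0006],[0.006,-0.0086,0.377,0.0006],[0.006,-0.0086,0.377,0.0006],[0.006,-0.0086,0.377,0.0006]]' 100
python3 - <<'E'
from h import *
for i in range(4):
    f,K,T=snap('wrist');o=robot.get_obs();print(o['position'].round(4),np.round(o['ft_force'],1))
print(rows([.526,-.0178,.051],-.23+np.pi/2))
cv2.imwrite('pics/w3.png',f[:,:,::-1])
E
```

```text
time: 5.5
position: [0.5265, -0.0179, 0.0509]
tool_rot: [0.115, 0.993, -0.0, 0.001]
ft_force: [0.2, -0.7, -0.5]
grip_width: 0.087
grip_force: 0.0
[ 0.5266 -0.0179  0.0512] [-0.1 -0.5  0.1]
[ 0.5265 -0.0179  0.0512] [ 0.3  0.1 -0.2]
[ 0.5264 -0.0179  0.0512] [-0.1  0.6  0.1]
[ 0.5263 -0.0179  0.051 ] [ 0.1 -0.  -0.4]
(array([ 0.0009, -0.    ,  0.0001]), np.float64(0.0001), 'q6', np.float64(-1.59), 'turn', np.float64(-0.0))
```

```bash
python3 -m handwheel '[[0,0,0,0],[0,0,0,0],[0,0,0,0],[0,0,0,0],[0,0,0,0],[0,0,0,0],[0,0,0,0],[0,0,0,0],[0,0,0,0],[0,0,0,0]]' 0 45
python3 -m handwheel '[[0,0,-0.01,0],[0,0,-0.02,0],[0,0,-0.03,0],[0,0,-0.04,0],[0,0,-0.05,0],[0,0,-0.05,0]]'
```

```text
time: 6.53
position: [0.5255, -0.0177, 0.0499]
tool_rot: [0.115, 0.993, -0.0, -0.0]
ft_force: [0.2, -0.2, -0.0]
grip_width: 0.0379
grip_force: 45.0
time: 7.03
position: [0.5258, -0.0177, 0.0655]
tool_rot: [0.115, 0.993, -0.0, 0.0]
ft_force: [0.7, -0.1, -7.0]
grip_width: 0.038
grip_force: 45.0
```

```bash
python3 -m handwheel '[[0,0,-0.02,0],[0,0,-0.05,0],[0,0,-0.08,0],[0,0,-0.11,0],[0,0,-0.15,0],[0,0,-0.2,0],[0,0,-0.25,0],[0,0,-0.25,0],[0,0,-0.25,0]]'
python3 - <<'E'
from h import *
V={n:snap(n) for n in('scene','side')}
vs=[]
for n in V:
    r=mask(n,'board');print(r[1],r[2])
    vs.append((r[0],V[n][1],V[n][2]))
print(fit('board',vs,(.5785,-.2582,0,-.175)))
V['wrist']=snap('wrist')
cv2.imwrite('pics/w4.png',V['wrist'][0][:,:,::-1])
f,K,T=V['wrist']
m=[d for d in vision.outline_of('wrist','plate') if abs(d['point'][0]-250)<120]
o=robot.get_obs();print(o['position'],o['ft_force'].round(1),o['moment'].round(2))
print([(np.round(d['point']),d['conf']) for d in m])
if m: print(fit('plate',[(m[0]['mask'].astype(np.float32),K,T)],(.526,-.0178,.115,-.23)))
print(rows([.5785,-.2582,.14],-.175+np.pi/2))
E
```

```text
time: 7.78
position: [0.5263, -0.0178, 0.1413]
tool_rot: [0.114, 0.993, -0.0, 0.002]
ft_force: [-0.8, 0.7, -6.3]
grip_width: 0.0376
grip_force: 45.0
0.95 [257.0, 187.0]
0.61 [274.0, 348.7]
(array([ 5.78221034e-01, -2.57922586e-01, -1.48708398e-04, -1.73029206e-01]), np.float64(0.04066210985183716))
[ 0.52489841 -0.01754058  0.13910245] [-0.7  0.5 -7.4] [-0.04  0.01 -0.01]
[(array([224., 270.]), 0.87)]
(array([ 0.52520421, -0.01731156,  0.10751229, -0.23985026]), np.float64(0.16393029689788818))
(array([-0.3566, -0.7405, -0.0037]), np.float64(-0.0087), 'q6', np.float64(-1.59), 'turn', np.float64(0.055))
```

View pics/w4.png

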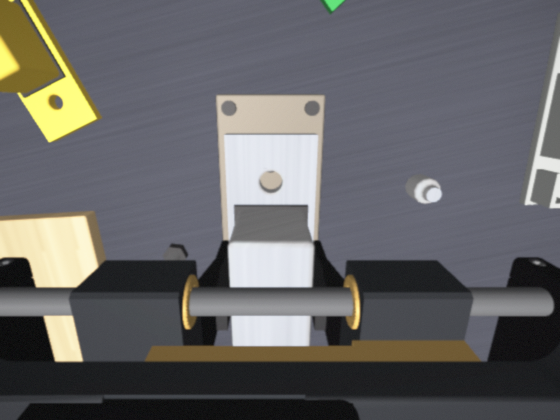

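The plate is held level, clear of the pins, and the load is 7 N. Next I move it over the board.

```bash
python3 -m handwheel '[[-0.02,-0.05,0,0],[-0.06,-0.12,0,-0.001],[-0.11,-0.22,0,-0.003],[-0.16,-0.33,0,-0.004],[-0.22,-0.44,0,-0.006],[-0.27,-0.55,0,-0.007],[-0.31,-0.65,0,-0.009],[-0.34,-0.71,0,-0.009],[-0.357,-0.74,0,-0.009],[-0.357,-0.74,0,-0.009],[-0.357,-0.74,0,-0.009],[-0.357,-0.74,0,-0.009]]'
python3 - <<'E'
from h import *
V={n:snap(n) for n in('scene','side','wrist')}
for n in V:
    for l in ('board','plate'):
        print(n,l,[(np.round(d['point']),round(d['conf'],2)) for d in vision.look_for(n,l)][:3])
m=mask('wrist','board')
o=robot.get_obs();print(o['position'],o['ft_force'].round(1))
print(rows([.5784,-.258,.0445],-.174+np.pi/2))
E
```

```text
time: 9.08
position: [0.5781, -0.2558, 0.1391]
tool_rot: [0.086, 0.996, 0.001, -0.002]
ft_force: [0.3, -0.3, -6.2]
grip_width: 0.0375
grip_force: 45.0
scene board [(array([260., 189.]), 0.7)]
scene plate [(array([176., 290.]), 0.91), (array([220., 181.]), 0.88), (array([314., 123.]), 0.87)]
side board [(array([276., 349.]), 0.83), (array([352., 266.]), 0.55)]
side plate [(array([190., 182.]), 0.86), (array([219., 213.]), 0.74), (array([249., 343.]), 0.7)]
wrist board [(array([131., 252.]), 0.97)]
wrist plate [(array([219., 269.]), 0.76), (array([  1., 312.]), 0.51)]
[ 0.57933757 -0.25805112  0.14007695] [ 0.2  0.4 -6.3]
(array([ 0.0031, -0.0004,  0.3186]), np.float64(0.0002), 'q6', np.float64(-1.99), 'turn', np.float64(-0.001))
```

```bash
python3 -m handwheel '[[0.002,0,0.06,0],[0.002,0,0.13,0],[0.002,0,0.19,0],[0.002,0,0.24,0],[0.002,0,0.27,0],[0.002,0,0.29,0],[0.002,0,0.3,0],[0.002,0,0.3,0],[0.002,0,0.3,0],[0.002,0,0.3,0],[0.002,0,0.3,0]]'
python3 -m handwheel '[[0,0,0.004,0],[0,0,0.008,0],[0,0,0.011,0],[0,0,0.014,0],[0,0,0.016,0],[0,0,0.016,0],[0,0,0.016,0]]'
```

```text
time: 10.5
position: [0.5793, -0.2585, 0.0509]
tool_rot: [0.086, 0.996, -0.0, 0.001]
ft_force: [1.0, 0.3, -6.3]
grip_width: 0.0376
grip_force: 45.0
time: 11.08
position: [0.5787, -0.2581, 0.045]
tool_rot: [0.086, 0.996, 0.0, -0.0]
ft_force: [0.2, 0.6, -7.0]
grip_width: 0.0376
grip_force: 45.0
```

Still fully carried. I lower in sub-millimetre steps until contact.

```bash
python3 -m handwheel '[[0,0,0.002,0],[0,0,0.004,0],[0,0,0.004,0],[0,0,0.004,0]]'
python3 -m handwheel '[[0,0,0.002,0],[0,0,0.004,0],[0,0,0.004,0],[0,0,0.004,0]]'
```

```text
time: 11.42
position: [0.5787, -0.2582, 0.044]
tool_rot: [0.086, 0.996, -0.0, 0.0]
ft_force: [-0.2, 1.0, -7.2]
grip_width: 0.0376
grip_force: 45.0
time: 11.75
position: [0.5787, -0.2581, 0.0439]
tool_rot: [0.086, 0.996, -0.0, 0.0]
ft_force: [-3.6, 1.4, 6.3]
grip_width: 0.0375
grip_force: 45.0
```

```bash
python3 -m handwheel '[[0,0,0,0],[0,0,0,0],[0,0,0,0],[0,0,0,0],[0,0,0,0],[0,0,0,0],[0,0,0,0],[0,0,0,0]]' 100
python3 -m handwheel '[[0,0,-0.06,0],[0,0,-0.16,0],[0,0,-0.28,0],[0,0,-0.4,0.02],[0,0,-0.4,0.04],[0,0,-0.4,0.06],[0,0,-0.4,0.08],[0,0,-0.4,0.1],[0,0,-0.4,0.12],[0,0,-0.4,0.14],[0,0,-0.4,0.16],[0,0,-0.4,0.18],[0,0,-0.4,0.2],[0,0,-0.4,0.22],[0,0,-0.4,0.24],[0,0,-0.4,0.25],[0,0,-0.4,0.25],[0,0,-0.4,0.25]]'
python3 - <<'E'
from h import *
V={n:snap(n) for n in('scene','side','wrist')}
cv2.imwrite('pics/w5.png',V['wrist'][0][:,:,::-1])
vs=[]
for n in V:
    f,K,T=V[n];pt=proj(K,T,[.5787,-.258,.04]);r=mask(n,'plate',pt);print(n,np.round(pt),r and r[1:])
    if r: vs.append((r[0],K,T));print(fit('plate',vs[-1:],(.5787,-.258,.018,-.174)))
print(fit('plate',vs,(.5787,-.258,.018,-.174)))
o=robot.get_obs();print(o['position'],o['q'][5])
print(rows([.5787,-.258,.045],-.174))
E
```

```text
time: 12.42
position: [0.5787, -0.2582, 0.0427]
tool_rot: [0.086, 0.996, -0.0, 0.0]
ft_force: [-0.6, -0.7, -0.5]
grip_width: 0.0819
grip_force: 0.0
time: 13.92
position: [0.5786, -0.2581, 0.1627]
tool_rot: [0.765, 0.644, -0.0, -0.0]
ft_force: [-0.2, -0.5, -0.0]
grip_width: 0.0866
grip_force: 0.0
scene [242. 188.] (0.82, [248.7, 185.5])
(array([ 0.58168817, -0.25701426,  0.01902211, -0.17748408]), np.float64(0.03864312171936035))
side [266. 352.] (0.84, [270.3, 351.5])
(array([ 0.57940183, -0.25885465,  0.01634031, -0.16295503]), np.float64(0.07012242078781128))
wrist [201. 271.] (0.82, [196.1, 271.5])
(array([ 0.57946532, -0.25745359,  0.01520972, -0.18154262]), np.float64(0.036215007305145264))
(array([ 0.57958779, -0.25720787,  0.01578897, -0.17683023]), np.float64(0.049532175064086914))
[ 0.57869563 -0.25814826  0.16277009] -0.4231112871315783
(array([ 5.000e-04, -1.000e-04,  3.926e-01]), np.float64(0.0002), 'q6', np.float64(-0.42), 'turn', np.float64(-0.001))
```

View pics/w5.png

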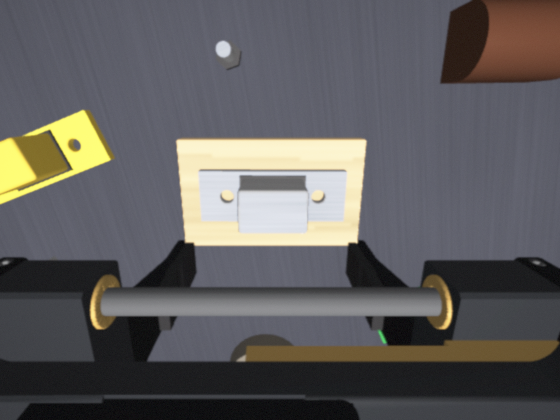

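The plate sits flat and centred on the board (lug at about (210,273)), and the gripper is now across x. Descend and grip.

```bash
python3 -m handwheel '[[0,0,0.08,0],[0,0,0.17,0],[0,0,0.25,0],[0,0,0.31,0],[0,0,0.35,0],[0,0,0.375,0],[0,0,0.389,0],[0,0,0.389,0],[0,0,0.389,0],[0,0,0.389,0]]' 100
python3 -m handwheel '[[0,0,0,0],[0,0,0,0],[0,0,0,0],[0,0,0,0],[0,0,0,0],[0,0,0,0],[0,0,0,0],[0,0,0,0]]' 0 45
python3 -m handwheel '[[0,0,-0.02,0],[0,0,-0.05,0],[0,0,-0.1,0],[0,0,-0.16,0],[0,0,-0.24,0],[0,0,-0.32,0],[0,0,-0.36,0],[0,0,-0.36,0],[0,0,-0.36,0]]'
python3 - <<'E'
from h import *
V={n:snap(n) for n in('scene','side')}
near={'scene':(196,360),'side':(172,241)}
for n in V:
    f,K,T=V[n];r=mask(n,'cradle',near[n])
    m=r[0];cv2.imwrite(f'pics/cr_{n}.png',np.hstack([cv2.resize(a[int(r[2][0])-40:int(r[2][0])+40,int(r[2][1])-50:int(r[2][1])+50],None,fx=4,fy=4,interpolation=cv2.INTER_CUBIC) for a in (f[:,:,::-1],)]))
    print(r[1:])
o=robot.get_obs();print(o['position'],o['q'].round(2))
print(rows([.5157,.2734,.2],-.196))
E
```

```text
time: 15.05
position: [0.5795, -0.2586, 0.0472]
tool_rot: [0.766, 0.643, 0.0, 0.001]
ft_force: [0.3, 0.2, 0.2]
grip_width: 0.087
grip_force: 0.0
time: 15.72
position: [0.5792, -0.2583, 0.0462]
tool_rot: [0.766, 0.643, 0.0, 0.001]
ft_force: [0.4, -0.2, 0.3]
grip_width: 0.0572
grip_force: 45.0
time: 16.47
position: [0.5783, -0.2579, 0.154]
tool_rot: [0.766, 0.643, -0.0, -0.0]
ft_force: [-0.5, 0.0, -6.8]
grip_width: 0.0578
grip_force: 45.0
(0.79, [197.2, 359.7])
(0.94, [173.1, 241.6])
[ 0.57739332 -0.25732722  0.15199668] [-0.6   0.63  1.48 -0.    1.03 -0.42]
(array([ 1.7075, -0.508 , -0.155 ]), np.float64(0.0036), 'q6', np.float64(-0.42), 'turn', np.float64(-0.023))
```

```bash
python3 -m handwheel '[[0.03,0,-0.05,0],[0.08,-0.02,-0.1,0],[0.16,-0.04,-0.15,0],[0.26,-0.06,-0.16,0],[0.37,-0.08,-0.16,0],[0.48,-0.11,-0.16,0],[0.59,-0.13,-0.16,0],[0.7,-0.16,-0.16,0],[0.81,-0.18,-0.16,0],[0.92,-0.2,-0.16,0],[1,-0.22,-0.16,0]]'
python3 -m handwheel '[[0.1,-0.02,0,0],[0.2,-0.04,0,0],[0.31,-0.07,0,0],[0.42,-0.09,0,0],[0.53,-0.12,0,0],[0.64,-0.14,0,0],[0.75,-0.17,0,0],[0.86,-0.19,0,0],[0.94,-0.21,0,0],[1,-0.22,0,0]]'
python3 -m handwheel '[[0.07,-0.01,0,-0.001],[0.14,-0.03,0,-0.002],[0.2,-0.05,0,-0.003],[0.25,-0.06,0,-0.0036],[0.27,-0.067,0,-0.0036],[0.27,-0.067,0,-0.0036],[0.27,-0.067,0,-0.0036],[0.27,-0.067,0,-0.0036]]'
python3 - <<'E'
from h import *
for i in range(3): f,K,T=snap('wrist')
cv2.imwrite('pics/w6.png',f[:,:,::-1])
print([(np.round(d['point']),round(d['conf'],2)) for d in vision.look_for('wrist','cradle')],proj(K,T,[.5157,.2734,.008]))
o=robot.get_obs();print(o['position'],o['grip_width'],o['ft_force'].round(1))
c=lambda x,y,z:np.array([.5157+x*np.cos(-.196)-y*np.sin(-.196),.2734+x*np.sin(-.196)+y*np.cos(-.196),z])
for s in((1,1),(1,-1),(-1,-1),(-1,1)):
    print(s,np.round(proj(K,T,c(s[0]*.082,s[1]*.037,.008)),1))
E
```

```text
time: 17.58
position: [0.5643, 0.0517, 0.2009]
tool_rot: [0.765, 0.644, -0.0, -0.001]
ft_force: [-0.1, -0.3, -7.5]
grip_width: 0.0579
grip_force: 45.0
time: 18.42
position: [0.5503, 0.3583, 0.2003]
tool_rot: [0.765, 0.644, -0.001, -0.001]
ft_force: [0.4, 0.4, -6.5]
grip_width: 0.0577
grip_force: 45.0
time: 19.08
position: [0.546, 0.4375, 0.2013]
tool_rot: [0.758, 0.652, -0.001, 0.0]
ft_force: [0.4, -0.5, -6.0]
grip_width: 0.0576
grip_force: 45.0
[(array([336., 265.]), 0.68)] (np.float64(308.380500142824), np.float64(266.7608553606065))
[0.54651316 0.43784833 0.20213464] 0.058046048805442334 [-0.6  0.4 -6.4]
(1, 1) [285.9 332.7]
(1, -1) [334.3 326.9]
(-1, -1) [329.7 204. ]
(-1, 1) [280.8 202.9]
```

View pics/w6.png

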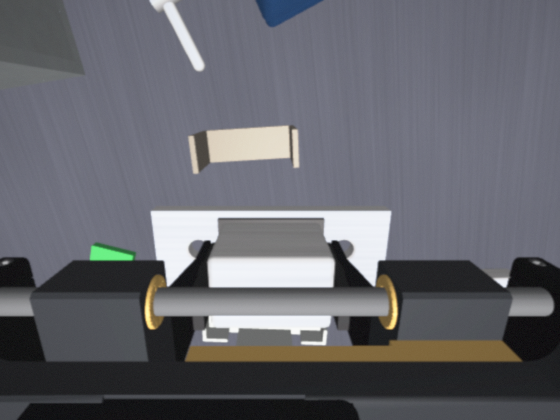

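The image's top is +y, so I overshot: the cradle is hidden behind the plate near row 336. I step back so it lies under the camera.

```bash
python3 -m handwheel '[[-0.05,0,0,0],[-0.13,0,0,0],[-0.23,-0.01,0,0],[-0.34,-0.01,0,0],[-0.45,-0.02,0,0],[-0.56,-0.02,0,0],[-0.67,-0.02,0,0],[-0.76,-0.027,0,0],[-0.82,-0.027,0,0],[-0.857,-0.027,0,0],[-0.857,-0.027,0,0],[-0.857,-0.027,0,0],[-0.857,-0.027,0,0]]'
python3 - <<'E'
from h import *
for i in range(3): f,K,T=snap('wrist')
o=robot.get_obs();print(o['position'],o['grip_width'],o['ft_force'].round(1))
print([(np.round(d['point']),round(d['conf'],2)) for d in vision.look_for('wrist','cradle')],proj(K,T,[.5157,.2734,.008]))
th=-.196;Rz=np.array([[np.cos(th),-np.sin(th)],[np.sin(th),np.cos(th)]])
c=lambda x,y,z:np.r_[Rz@[x,y]+[.5157,.2734],z]
g=cv2.resize(f[10:210,150:400],None,fx=3,fy=3,interpolation=cv2.INTER_CUBIC)[:,:,::-1].copy()
for s in((1,1),(1,-1),(-1,-1),(-1,1)):
  for (x,y,z,col) in((.082,.037,.008,(0,0,255)),(.035,.029,.062,(255,0,0))):
    r=proj(K,T,c(s[0]*x,s[1]*y,z));print(s,z,np.round(r,1))
    cv2.circle(g,(int((r[1]-150+.5)*3),int((r[0]-10+.5)*3)),4,col,1)
cv2.imwrite('pics/w7.png',g)
np.savez('w7.npz',f=f,K=K,T=T)
E
```

```text
time: 20.37
position: [0.5004, 0.1866, 0.2025]
tool_rot: [0.758, 0.652, 0.001, 0.0]
ft_force: [0.5, 0.6, -6.4]
grip_width: 0.0575
grip_force: 45.0
[0.49990451 0.18690729 0.20212012] 0.057398526818464114 [ 0.2 -1.6 -5.7]
[(array([104., 270.]), 0.73)] (np.float64(102.26472938431573), np.float64(273.44218663826695))
(1, 1) 0.008 [ 68.3 355.3]
(1, 1) 0.062 [ 68.2 316.2]
(1, -1) 0.008 [141.5 346.6]
(1, -1) 0.062 [136.6 310.5]
(-1, -1) 0.008 [134.3 196.3]
(-1, -1) 0.062 [132.9 234.3]
(-1, 1) 0.008 [ 60.  194.6]
(-1, 1) 0.062 [ 64.1 235.1]
```

View pics/w7.png

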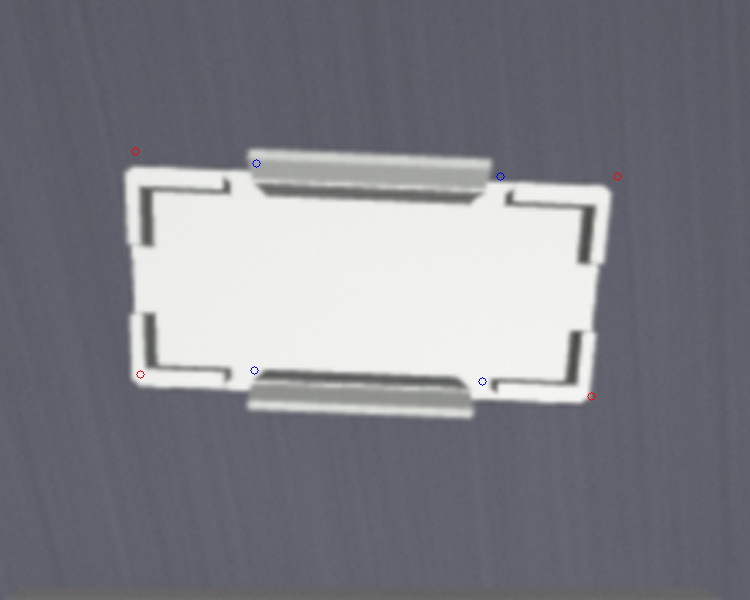

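The cradle shows clearly in this crop, about 3 mm off the blue/red predictions. I'll fit its pose from the inner top corners of the angles, crop (col,row): (140,187), (596,206), (582,380), (144,368–380).

Run:
```python
from h import *
from scipy.optimize import least_squares
d=np.load('w7.npz');f,K,T=d['f'],d['K'],d['T']
up=lambda c,r:(r/3+10-.5,c/3+150-.5)
ob={(-1,1):(140,187),(1,1):(597,206),(1,-1):(582,381)}
ob2={**ob,(-1,-1):(144,378)}
out={(-1,1):(126,168),(1,1):(610,187),(1,-1):(588,403),(-1,-1):(132,386)}
def run(ob,hx,hy,z=None):
    def fun(p):
        c,s=np.cos(p[2]),np.sin(p[2]);zz=z if z is not None else p[3];e=[]
        for k,v in ob.items():
            x,y=k[0]*hx,k[1]*hy
            e+=list(np.subtract(proj(K,T,[p[0]+c*x-s*y,p[1]+s*x+c*y,zz]),up(*v)))
        return e
    r=least_squares(fun,[.5157,.2734,-.196]+([.02] if z is None else []));return r.x.round(4),np.round(r.fun,1)
for a in((ob,.074,.029,.03),(ob2,.074,.029,.03),(ob2,.074,.029,None),(out,.082,.037,.03),(out,.082,.037,.0)): print(*run(*a))
V={n:snap(n) for n in('scene','side')}
for n in V:
    f,K2,T2=V[n];print(n,[np.round(proj(K2,T2,[.5137+s[0]*.08+s[1]*.0072*0,.2712,.0])) for s in((0,0),)])
print('noise',[robot.get_obs()['position'].round(4)])
g=cv2.cvtColor(np.load('w7.npz')['f'],cv2.COLOR_RGB2GRAY)
print(g[125:145,205],g[125:145,215]);print(g[85,185:210],g[125,190:210])
```

```text
[ 0.5133  0.27   -0.1784] [ 0.1 -0.5 -1.3  0.7  1.5 -0.2]
[ 0.513   0.2696 -0.1738] [ 0.9 -0.8 -1.2  0.4  1.5 -0.3 -1.2  0.6]
[ 0.513   0.2696 -0.1738  0.0293] [ 1.  -0.6 -1.2  0.3  1.5 -0.4 -1.2  0.7]
[ 0.5125  0.2693 -0.1854] [-2.7 -5.  -2.1  5.   3.6  3.8  3.4 -3.8]
[ 0.5127  0.2703 -0.1856] [ 0.1  2.3  0.1 -2.5 -0.6 -2.6 -0.4  2.8]
scene [array([200., 358.])]
side [array([173., 242.])]
noise [array([0.4996, 0.1866, 0.2019])]
[238 238 238 238 238 232 202 152 188 231 239 239 239 225 150 103  99  99
 100  99] [238 239 239 238 238 237 222 152 162 229 239 240 239 225 156 106 100  98
  98  98]
[ 96  96  96  96  96  98 120 176 224 235 229 191 130  97  91 121 189 228
 236 237 236 237 237 237 237] [ 95  96 108 155 220 235 234 213 149 100  92 122 194 229 237 238 238 238
 238 238]
```

Run:
```python
from h import *
from scipy.optimize import least_squares
d=np.load('w7.npz');f,K,T=d['f'],d['K'],d['T']
M['cradle']=[box(0,0,164,74,0,8)]+[box(0,s*31,70,4,8,62) for s in(-1,1)]+[box(a*76,b*22,4,22,8,30) for a in(-1,1) for b in(-1,1)]+[box(a*63,b*31,30,4,8,30) for a in(-1,1) for b in(-1,1)]
# bright-steel segmentation in wrist view
hsv=cv2.cvtColor(f,cv2.COLOR_RGB2HSV);
m=((f.astype(int)[:,:,0]>f.astype(int)[:,:,2]-5)&(hsv[:,:,2]>115)).astype(np.uint8)
m[:45]=0;m[160:]=0;m[:,:170]=0;m[:,380:]=0
m=cv2.morphologyEx(m,cv2.MORPH_CLOSE,np.ones((7,7),np.uint8)).astype(np.float32);print(m.sum())
print('wrist seg',fit('cradle',[(m,K,T)],(.513,.27,0,-.18)))
vision.camera('wrist');r=mask('wrist','cradle');
print('wrist net',fit('cradle',[(r[0],K,T)],(.513,.27,0,-.18)))
vs=[]
for n,nn in(('scene',(196,360)),('side',(172,241))):
    _,K2,T2=snap(n);r=mask(n,'cradle',nn);vs.append((r[0],K2,T2));print(n,fit('cradle',vs[-1:],(.513,.27,0,-.18)))
print(fit('cradle',vs+[(m,K,T)],(.513,.27,0,-.18)))
```

```text
12579.0
wrist seg (array([ 0.5128391 ,  0.27029296,  0.00099415, -0.18829127]), np.float64(0.06228208541870117))Traceback (most recent call last):
  File "<stdin>", line 12, in <module>
TypeError: 'NoneType' object is not subscriptable
```

Run:
```python
from h import *
a=[]
for i in range(4): snap('scene');a.append(robot.get_obs()['position'])
print(np.mean(a,0),rows([.5129,.270,.13],-.186))
```

```text
[0.49957588 0.18608142 0.20198756] (array([0.2836, 0.0019, 0.2401]), np.float64(0.0057), 'q6', np.float64(0.3), 'turn', np.float64(-0.036))
```

```bash
python3 -m handwheel '[[0.04,0,0,0.002],[0.1,0,0,0.004],[0.17,0.001,0,0.0057],[0.23,0.002,0,0.0057],[0.27,0.002,0.03,0.0057],[0.284,0.002,0.09,0.0057],[0.284,0.002,0.15,0.0057],[0.284,0.002,0.2,0.0057],[0.284,0.002,0.23,0.0057],[0.284,0.002,0.24,0.0057],[0.284,0.002,0.24,0.0057],[0.284,0.002,0.24,0.0057]]'
python3 - <<'E'
from h import *
a=[]
for n in('scene','side')*2: f,K,T=snap(n);a.append(robot.get_obs()['position'])
print(np.mean(a,0),rows([.5129,.270,.045],-.186))
for n in('scene','side'):
    f,K,T=snap(n);r,c=map(int,proj(K,T,[.513,.27,.06]));cv2.imwrite(f'pics/h_{n}.png',cv2.resize(f[r-45:r+45,c-50:c+50,::-1],None,fx=4,fy=4,interpolation=cv2.INTER_CUBIC))
cv2.imwrite('pics/hov.png',np.hstack([cv2.imread('pics/h_scene.png'),cv2.imread('pics/h_side.png')]))
E
```

```text
time: 21.97
position: [0.5136, 0.27, 0.1304]
tool_rot: [0.77, 0.638, 0.0, 0.0]
ft_force: [-0.1, -0.6, -6.8]
grip_width: 0.0578
grip_force: 45.0
[0.51383604 0.27017281 0.1310231 ] (array([-0.0013, -0.003 ,  0.2869]), np.float64(-0.0001), 'q6', np.float64(0.48), 'turn', np.float64(0.0))
```

View pics/hov.png

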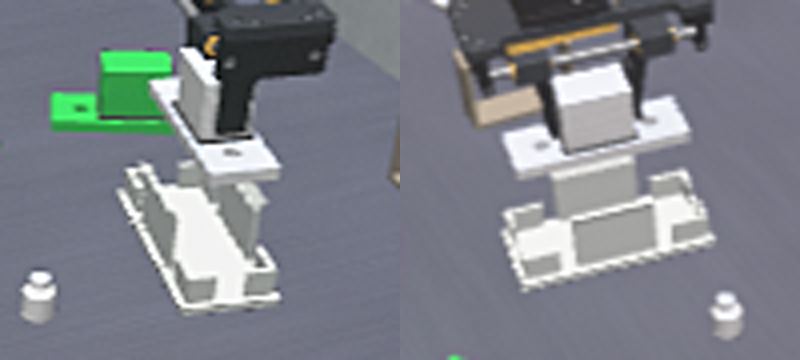

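The plate is level above the cradle and lined up with it. I lower it in stages.

```bash
python3 -m handwheel '[[-0.001,-0.003,0.03,0],[-0.001,-0.003,0.07,0],[-0.001,-0.003,0.11,0],[-0.001,-0.003,0.15,0],[-0.001,-0.003,0.18,0],[-0.001,-0.003,0.2,0],[-0.001,-0.003,0.217,0],[-0.001,-0.003,0.217,0],[-0.001,-0.003,0.217,0]]'
python3 -m handwheel '[[0,0,0.01,0],[0,0,0.02,0],[0,0,0.03,0],[0,0,0.04,0],[0,0,0.05,0],[0,0,0.05,0],[0,0,0.05,0]]'
```

```text
time: 23.02
position: [0.5122, 0.2699, 0.0649]
tool_rot: [0.77, 0.638, 0.0, -0.0]
ft_force: [0.2, -0.5, -6.0]
grip_width: 0.0576
grip_force: 45.0
time: 23.6
position: [0.5118, 0.2698, 0.0497]
tool_rot: [0.77, 0.638, -0.0, -0.0]
ft_force: [0.6, 0.1, -7.0]
grip_width: 0.0575
grip_force: 45.0
```

```bash
python3 -m handwheel '[[0,0,0.008,0],[0,0,0.016,0],[0,0,0.024,0],[0,0,0.03,0],[0,0,0.035,0],[0,0,0.035,0],[0,0,0.035,0]]'
python3 -m handwheel '[[0,0,0.002,0],[0,0,0.004,0],[0,0,0.005,0],[0,0,0.005,0],[0,0,0.005,0]]'
```

```text
time: 24.18
position: [0.512, 0.2699, 0.0393]
tool_rot: [0.77, 0.638, -0.0, -0.0]
ft_force: [0.4, 0.4, -6.5]
grip_width: 0.0575
grip_force: 45.0
time: 24.6
position: [0.512, 0.2699, 0.038]
tool_rot: [0.77, 0.638, 0.0, 0.0]
ft_force: [-0.9, -0.2, -6.8]
grip_width: 0.0573
grip_force: 45.0
```

```bash
python3 -m handwheel '[[0,0,0.002,0],[0,0,0.003,0],[0,0,0.003,0],[0,0,0.003,0]]'
python3 -m handwheel '[[0,0,0.0015,0],[0,0,0.003,0],[0,0,0.003,0],[0,0,0.003,0]]'
```

```text
time: 24.93
position: [0.512, 0.2699, 0.037]
tool_rot: [0.77, 0.638, -0.0, -0.0]
ft_force: [-0.6, 0.6, -6.6]
grip_width: 0.0577
grip_force: 45.0
time: 25.27
position: [0.5121, 0.2699, 0.0363]
tool_rot: [0.77, 0.638, 0.0, 0.0]
ft_force: [-0.5, -1.1, -5.1]
grip_width: 0.0574
grip_force: 45.0
```

```bash
python3 -m handwheel '[[0,0,0.001,0],[0,0,0.002,0],[0,0,0.002,0],[0,0,0.002,0]]'
```

```text
time: 25.6
position: [0.5121, 0.27, 0.0362]
tool_rot: [0.77, 0.638, 0.0, 0.0]
ft_force: [-2.0, -0.7, 2.7]
grip_width: 0.0575
grip_force: 45.0
```

Floor contact came at the expected height. Release, retract and check.

```bash
python3 -m handwheel '[[0,0,0,0],[0,0,0,0],[0,0,0,0],[0,0,0,0],[0,0,0,0],[0,0,0,0],[0,0,0,0],[0,0,0,0]]' 100
python3 -m handwheel '[[0,0,-0.04,0],[0,0,-0.1,0],[0,0,-0.18,0],[0,0,-0.28,0],[0,0,-0.4,0],[0,0,-0.5,0],[-0.1,0,-0.55,0],[-0.2,0,-0.55,0],[-0.28,0,-0.55,0],[-0.28,0,-0.55,0],[-0.28,0,-0.55,0],[-0.28,0,-0.55,0]]'
python3 - <<'E'
from h import *
V={n:snap(n) for n in('wrist','scene','side')}
im=[]
for n in V:
    f,K,T=V[n];pt=proj(K,T,[.512,.27,.03]);r=mask(n,'plate',pt)
    print(n,np.round(pt),r and (r[1],fit('plate',[(r[0],K,T)],(.512,.27,.008,-.186))))
    rr,c=max(int(pt[0]),60),int(pt[1]);k=100 if n=='wrist' else 50
    im.append(cv2.resize(f[rr-60:rr+60,c-k:c+k,::-1],(400 if k==100 else 200,240),interpolation=cv2.INTER_CUBIC))
cv2.imwrite('pics/end.png',np.hstack(im)); print(robot.get_obs()['time'],robot.get_obs()['position'])
E
```

```text
time: 26.27
position: [0.5121, 0.2699, 0.0355]
tool_rot: [0.77, 0.638, 0.0, 0.0]
ft_force: [0.7, 0.4, -1.0]
grip_width: 0.0863
grip_force: 0.0
time: 27.27
position: [0.4968, 0.1877, 0.2012]
tool_rot: [0.77, 0.638, 0.001, 0.0]
ft_force: [-0.4, 0.4, -0.0]
grip_width: 0.087
grip_force: 0.0
wrist [106. 271.] (0.63, (array([ 0.51132939,  0.27100663,  0.00531154, -0.18602724]), np.float64(0.036075711250305176)))
scene [191. 359.] (0.8, (array([ 0.5096388 ,  0.2795748 ,  0.0115271 , -0.39428432]), np.float64(0.24192583560943604)))
side [167. 241.] (0.85, (array([ 0.51502288,  0.27957941,  0.0020502 , -0.16758971]), np.float64(0.5316693782806396)))
27.5667 [0.49648392 0.18802959 0.20034031]
```

View pics/end.png

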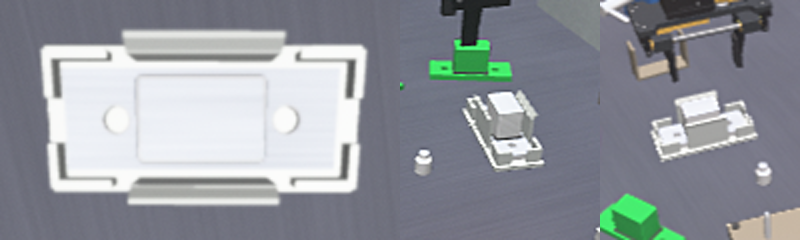

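The plate sits flat between the corner angles, in all three views, and the gripper is clear.

```bash
python3 -c "
from rig import job
print(job.hand_in())"
```

```text
the job is handed in; nothing more can be done
None
```

The nest plate was lifted level off the pins, set down on the middle of the board, regripped across x and lowered into the cradle, where it sits flat between the corner angles; I handed the job in at about 27.6 s of the 64 s allowed.

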